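Put the otoscope to charge without denting it

ROBOT

A 6-joint arm with a two-finger parallel gripper is mounted at the origin on the work surface. World frame = base frame: x ahead of the robot, y to its left, z up, the work surface at z = 0. Lengths are in mm, angles in rad, forces in N, time in s.
With the tool pointing down it reaches from about 275 to 1000 mm from the base axis. Payload 8.4 kg.
Tool frame: the origin (TCP) lies midway between the tips of the shut fingers; the grasp point (between the pads) lies 19 mm behind it; z points along the fingers, y is the line along which they close (so a half turn about z gives the same grasp; the last joint's range is limited). The gripper opens to 85 mm and grips with 20 to 120 N. Pads are 22 mm wide; open, the fingers measure 114 mm over their backs; the gripper's body (76 mm by 85 mm) begins 54 mm behind the grasp point. The pads swing forward as they close: fully open they stand 13 mm farther back than shut.
Start: joints at [-1.185, 0.353, 1.633, -0, 1.155, -0.002], TCP at [236.344, -578.593, 231.281] pointing down, gripper open.
Joint ranges: [-2.63, 2.63], [-0.92, 2.1], [0.06, 2.66], [-1.3, 4.44], [0, 2.69], [-3.02, 3.02]. Speed limits (rad/s): [2.22, 2.22, 2.79, 3.14, 3.14, 3.14].

INTERFACE

Orientations are given as [roll, pitch, yaw] about the fixed x, y, z axes, in that order (R = Rz(yaw) Ry(pitch) Rx(roll)).
In Python, from rig import r, imaging gives the robot as it stands. The module is installed in compiled form; this text tells all that it offers.
- The arm moves only by the tool arm_command, never from a script. Its argument "deltas" is a list of rows, each an object of numbers: "hand": the finger opening in mm, from 0 to 85.4; "tx", "ty", "tz": the shift along the tool's x, y, z in mm; "wx", "wy", "wz": the turn, a rotation vector about the tool's x, y, z in rad. A call has 1 to 8 rows; each row shifts and turns the commanded pose from where the row before left it, along the tool's axes as they then stand; what a row does not reach is not made up. A row lasts 1/8 s, in which the tool goes at most 62.5 mm and 10.7 degrees, less where a joint would pass 70% of its speed; a pose out of reach is approached as far as the arm can. A call with a gripper value outside its range is refused whole. The fingers move at their own pace and stop on an object; "squeeze" is the grip in N (left out, the last holds). Time passes only in rows, so rows that do not move let the fingers close. It gives the time, the measured TCP pose, the force, the opening and the grip force at its end, in the units of the state.
- r.sense(): the state, without advancing time (a new reading comes with each control period).
- imaging.grab_frame(name): name is "scene" or "top" or "wrist"; returns a dict with "image" (400x640x3 uint8, red, green, blue), "mtx" (3x3 intrinsics, pixels), "world_to_cam" (4x4, takes a point from world to camera coordinates). Camera axes: x right, y up, looking along -z (the intrinsics and any distortion apply to the point x, -y, -z); pixel columns grow to the right and rows downward; lengths in mm; the calibration is good to about 2 mm. The wrist camera is an equidistant fisheye: a pixel r from the principal point sees the ray r / f radians off the axis. A picture is of the moment at which its call begins. There is no depth.
- r.sign_off(): hands the job in; it is judged then, once.
The state is a dict: "clock": time; "qpos": joint angles; "qvel": joint speeds; "joint_efforts": joint torques, N m; "eef_pos": TCP position; "tcp_rot": TCP orientation; "contact_force": force on the tool from outside, world axes, zero at the start; "wrist_torque": the same for the moment, N m; "opening": opening from 0.0 (shut) to 1.0 (fully open); "grasp_force": force on a finger pad.
Only numpy, scipy, OpenCV 4.12 (cv2) and the standard library are available. Lean on these libraries where they do the work, as an engineer would, in place of code of your own. Each camera call takes 0.05 s, during which the arm holds its last target. There are 200 camera calls.

TASK

Put the brass otoscope to charge: pick it up by its thin-walled handle with a light grip (under 35 N, or it dents), lay it gently in the two sloping forks of the bakelite base, head at the higher fork and glass lens facing up, and let go; do not drop it or press it down, and keep everything off the glass. Then rock the brown switch on the base fully over to on by pressing down its raised end. Leave the ear specula and the head mirror where they are.

Things in the scene. Friction and masses are not known exactly. Their poses are not given: they have to be found in the camera images.
- otoscope: brass otoscope lying lens up, 0.2 to 0.33 kg. Origin: on the underside below the handle's middle, near the centre of mass; x runs along the handle to the head, z to the lens side. Round thin-walled handle 28 mm in diameter, x = -65 to 65 mm, axis at z = 16. Square butt cap (32 mm) to x = -81, square head (32 mm) x = 65 to 105, nozzle to 116 mm. Over 35 N from a finger dents it.
- oto_mid (a point): the middle of the otoscope's handle, on its axis (z = 16 mm over the otoscope's underside): the place to grip
- lens: domed glass lens on the upper face of the otoscope's head, 21 mm across, 8.5 mm high; origin at the centre of its base, at x = 85, z = 32 mm in the otoscope's frame. Fragile: nothing may press on it.
- lens_top (a point): the top of the lens dome (x = 85, z = 40.5 mm in the otoscope's frame)
- stand: fixed dark-brown bakelite charging base, 170 mm (x) by 180 mm (y), top face at 30 mm. Origin: centre of its underside. The forks stand over its y = -50 mm line, the rocker switch on its y = +50 mm side (towards the robot). x points to the side of the higher fork.
- cradle: two fixed steel V forks. Origin: the middle of the seated handle's axis, 88 mm over the trolley top. x runs along the seated handle, rising 15 degrees (0.26 rad) to the higher fork; y level; z square to both, up. Forks at x = -45 and 45 mm, 8 mm thick; Vs of 90 degrees, 48 mm wide at the mouth, rims level with the axis. Between them 82 mm free for fingers; base top 55 mm below the axis.
- rocker (a joint): angle of the rocker switch: 0 = off (end towards the higher fork raised), 0.5 rad = fully on (that end down). Stays where it is left; takes about 3 N at the press point.
- rocker_press (a point): press point on top of the rocker's raised end, 18 mm from its pivot. The rocker is a brown paddle 52 mm long (along the base's x) and 24 mm wide; the point sinks about 9 mm from off to on.
- speculum_a: small black hard-rubber ear speculum (cone) standing on its wide end, 24 mm across, 36 mm high; origin under its centre; leave alone
- speculum_b: larger black ear speculum, 30 mm across, 41 mm high; origin under its centre; leave alone
- head_mirror: nickel head mirror, a disc 90 mm across and 6 mm thick lying flat, with a short tab; origin under the disc's centre; leave alone
Mind the look-alikes: they are no part of the job. Of the things like the otoscope, leave any that is green; of the rest the smaller one is meant. What is shaped like the stand but blue is not meant.

How it is judged:
By the outcome, as a careful person would: the job done as asked, in the order asked, and still so for the second after the job is handed in, with the robot touching nothing.
It also fails if it takes over 51 s, if anything falls off the work surface, if the arm or the gripper's body presses on something with over 40 N, if the wrist force passes 120 N, or if a joint passes its speed limit or range.

## Working session

There is one attempt and no reset: what is moved stays moved. The work goes in short steps, Python scripts to look and compute and a tool call to move; the robot and the scene stay as the last step left them, time stands still between calls to the robot, and variables do not carry over. Pictures are saved under pics/ and viewed, at most 10 in all, crops included, and the job is handed in when it is done.

Besides the shell and the picture viewer there is one more tool, called as name(argument=value, ...) on one line, values as JSON. arm_command: Moves the arm, as the interface text tells. Its arguments: {"type":"object","properties":{"deltas":{"type":"array"},"squeeze":{"type":"number"}},"required":["deltas"]}

```bash
mkdir -p pics; cat > h.py <<'E'
import numpy as np, cv2
from scipy.spatial.transform import Rotation as R
from rig import r, imaging
def save(n,name):
    f=imaging.grab_frame(n); cv2.imwrite(f'pics/{name}.png',f['image'][:,:,::-1]); np.savez(f'pics/{name}.npz',**f); return f
def load(name): return dict(np.load(f'pics/{name}.npz'))
def ray(f,u,v,fish=False):
    K=f['mtx'];T=f['world_to_cam'];a=(u-K[0,2])/K[0,0];b=(v-K[1,2])/K[1,1]
    if fish:
        t=np.hypot(a,b);s=np.sin(t)/max(t,1e-9);d=np.array([a*s,b*s,np.cos(t)])
    else: d=np.array([a,b,1.])
    d=np.array([d[0],-d[1],-d[2]]);Rm=T[:3,:3]
    return -Rm.T@T[:3,3], Rm.T@d/np.linalg.norm(d)
def onz(f,u,v,z,fish=False):
    o,d=ray(f,u,v,fish); return (o+d*(z-o[2])/d[2]).round(1)
def two(f,p,g,q):
    o1,d1=ray(f,*p);o2,d2=ray(g,*q)
    s=np.linalg.lstsq(np.c_[d1,-d2],o2-o1,rcond=None)[0]
    a=o1+s[0]*d1;b=o2+s[1]*d2
    return ((a+b)/2).round(1),np.linalg.norm(a-b).round(1)
def proj(f,P,fish=False):
    c=f['world_to_cam']@np.r_[P,1];d=np.array([c[0],-c[1],-c[2]])
    if fish:
        t=np.arctan2(np.hypot(d[0],d[1]),d[2]);x=d[:2]/np.hypot(d[0],d[1])*t
    else: x=d[:2]/d[2]
    return f['mtx'][:2,:2]@x+f['mtx'][:2,2]
E
python3 -c "
from h import *
for n in ['scene','top','wrist']:
    f=save(n,n+'0');print(n,f['mtx'].tolist(),ray(f,320,200)[0])
print(r.sense())"
```

```text
scene [[403.1180120068109, 0.0, 325.13576109847105], [0.0, 403.1180120068109, 197.49601996182682], [0.0, 0.0, 1.0]] [1105.40586054  444.24665854  968.35499965]
top [[465.7001009864419, 0.0, 321.22395304553], [0.0, 465.7001009864419, 202.88934117314486], [0.0, 0.0, 1.0]] [ 351.63495131  -27.79118627 1345.24029728]
wrist [[309.70691628693146, 0.0, 314.47721479870705], [0.0, 309.70691628693146, 198.0157420444352], [0.0, 0.0, 1.0]] [ 309.95204939 -548.91033279  372.70283137]
{'clock': 0.15, 'qpos': array([-1.18535883e+00,  3.53508067e-01,  1.63393850e+00, -2.61782031e-05,
        1.15519458e+00, -2.38891599e-03]), 'qvel': array([ 0.00128386, -0.00320456, -0.00371203,  0.00029582, -0.00027418,
       -0.00108087]), 'joint_efforts': array([ 2.03536598e-03, -6.05634642e+01, -3.42337847e+01,  1.35910855e-04,
        6.12206262e-03,  2.88866045e-05]), 'eef_pos': array([ 236.22838659, -578.26053403,  230.73287875]), 'tcp_rot': array([-3.14054410e+00,  2.14338068e-05,  3.87837001e-01]), 'contact_force': array([ 0.44106986,  0.51974243, -0.52149476]), 'wrist_torque': array([ 0.01665484, -0.03560211,  0.00927821]), 'grasp_force': 0.0, 'opening': 0.999124571053883}
```

View pics/top0.png

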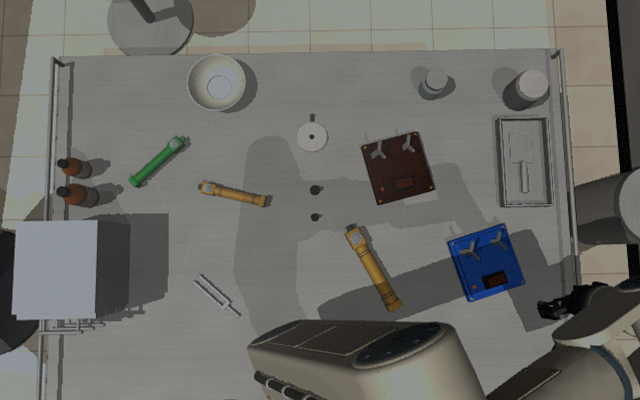

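View pics/scene0.png

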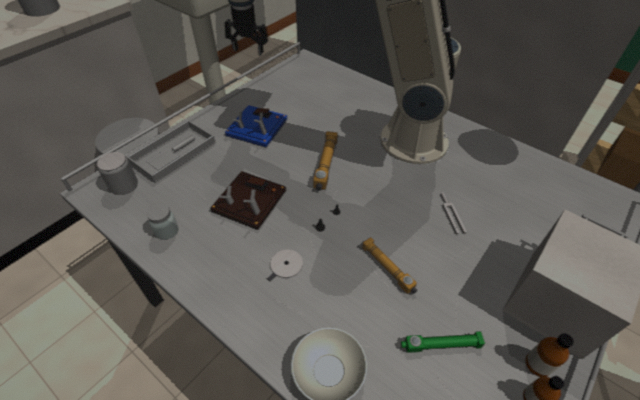

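The top view shows the smaller brass otoscope at about (233,194) with its head to the left (207,188), the brown stand at (398,167) with forks at (378,152) and (408,143), and the rocker near (404,183). The larger brass one at (372,268), the green one and the blue stand are decoys.

```bash
cat > a.py <<'E'
from h import *
t=load('top0');s=load('scene0')
def crop(f,x,y,w,h,k): return cv2.resize(f['image'][y:y+h,x:x+w,::-1],None,fx=k,fy=k,interpolation=cv2.INTER_CUBIC)
a=np.zeros((600,800,3),np.uint8)
c=crop(t,355,125,90,85,4.4);a[:c.shape[0],:c.shape[1]]=c
c=crop(s,205,165,90,67,4.4);a[:c.shape[0],400:400+c.shape[1]]=c
c=crop(t,190,170,90,45,4.4);a[380:380+c.shape[0],:c.shape[1]]=c
c=crop(s,355,230,70,65,3.3);a[380:380+c.shape[0],400:400+c.shape[1]]=c
cv2.imwrite('pics/crops.png',a)
for f,roi in ((t,(190,170,90,45)),(s,(355,230,70,65))):
    x,y,w,h=roi;hsv=cv2.cvtColor(f['image'][y:y+h,x:x+w],cv2.COLOR_RGB2HSV)
    m=cv2.inRange(hsv,(8,90,60),(35,255,255));cs=max(cv2.findContours(m,0,1)[0],key=cv2.contourArea)
    c,sz,an=cv2.minAreaRect(cs);b=cv2.boxPoints(cv2.minAreaRect(cs))+[x,y]
    print((np.array(c)+[x,y]).round(1),sz,an,b.round(1).tolist())
    print([onz(f,*p,16).tolist() for p in b])
E
python3 a.py
```

```text
[232.5 193.9] (65.04412078857422, 11.041223526000977) 13.298571586608887 [[199.6, 191.8], [202.2, 181.1], [265.5, 196.1], [262.9, 206.8]]
[[525.7, 316.5, 16.0], [556.7, 309.4, 16.0], [510.1, 127.3, 16.0], [479.2, 134.8, 16.0]]
[389.6 263.6] (67.96112060546875, 12.660371780395508) 46.30195236206055 [[361.5, 243.4], [370.7, 234.6], [417.6, 283.8], [408.5, 292.5]]
[[508.7, 122.8, 16.0], [466.4, 125.7, 16.0], [521.1, 314.0, 16.0], [558.8, 308.3, 16.0]]
```

View pics/crops.png

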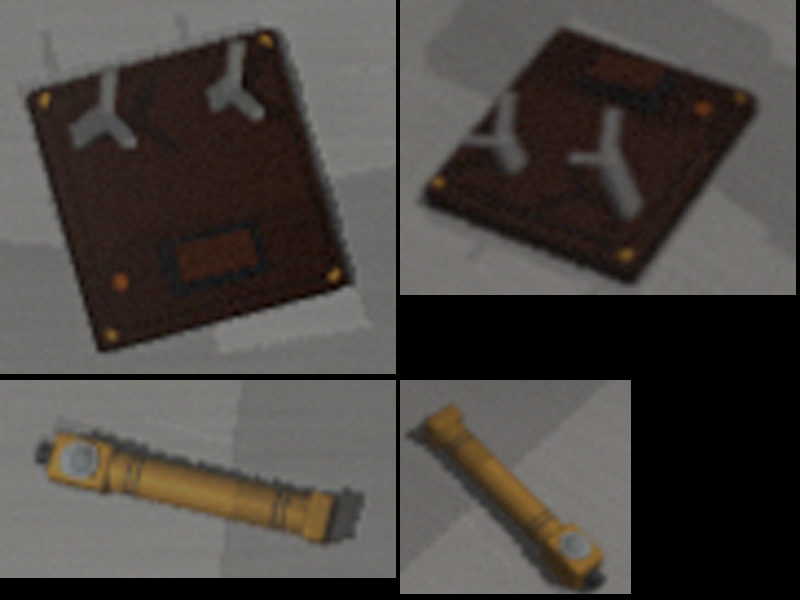

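The crops show the lens on top of the head, and both Y-shaped forks with the higher one on the left in the top view. Its rim tips are at about (110,70) and (135,143) in the crop. The rocker sits at crop (215,253), with gold bolts at the stand's corners.

```bash
cat > b.py <<'E'
from h import *
t=load('top0');s=load('scene0')
T=lambda x,y:(x/4.4+355-.4,y/4.4+125-.4)
S=lambda x,y:((x-400)/4.4+205-.4,y/4.4+165-.4)
print('lens',two(t,(80/4.4+190,80/4.4+170),s,(175/3.3+355,165/3.3+230)))
B=np.array([onz(t,*T(*p),31) for p in [(43,99),(265,40),(335,275),(111,335)]]);print('bolts',B.tolist(),B.mean(0))
Bs=np.array([onz(s,*S(*p),31) for p in [(627,254),(437,183),(741,97)]]);print('bolts scene',Bs.tolist(), (Bs[1]+Bs[2])/2)
for n,z,ps,q in (('hi',99.6,[(110,70),(135,143)],[(572,157),(612,112)]),('lo',76.4,[(238,42),(262,115)],[(468,140),(510,95)])):
    P=np.array([onz(t,*T(*p),z) for p in ps]);Q=np.array([onz(s,*S(*p),z) for p in q]);print(n,P.tolist(),P.mean(0),Q.tolist(),Q.mean(0))
print('rocker',[onz(t,*T(*p),38).tolist() for p in [(178,240),(248,225),(254,268),(186,281)]])
E
python3 b.py
```

```text
lens (array([534.2, 289.7,  26.7]), np.float64(0.7))
bolts [[644.8, -159.3, 31.0], [681.6, -305.7, 31.0], [525.6, -345.1, 31.0], [489.2, -198.9, 31.0]] [ 585.3  -252.25   31.  ]
bolts scene [[652.3, -155.1, 31.0], [690.8, -299.8, 31.0], [498.7, -193.3, 31.0]] [ 594.75 -246.55   31.  ]
hi [[647.1, -194.4, 99.6], [600.9, -208.4, 99.6]] [ 624.  -201.4   99.6] [[651.5, -195.0, 99.6], [607.2, -203.3, 99.6]] [ 629.35 -199.15   99.6 ]
lo [[669.2, -279.0, 76.4], [622.0, -292.4, 76.4]] [ 645.6 -285.7   76.4] [[672.7, -276.6, 76.4], [626.8, -285.6, 76.4]] [ 649.75 -281.1    76.4 ]
rocker [[549.2, -243.1, 38.0], [558.2, -288.6, 38.0], [530.2, -291.4, 38.0], [522.5, -247.3, 38.0]]
```

```bash
cat >> h.py <<'E'
def Rt(yaw,up=0): return R.from_euler('z',yaw)*R.from_euler('x',np.pi)*R.from_euler('y',up)
def rows(pos,yaw,n,up=0,start=None):
    s=r.sense();p0=np.array(s['eef_pos']);R0=R.from_euler('xyz',s['tcp_rot']);R1=Rt(yaw,up)
    rv=(R0.inv()*R1).as_rotvec()
    d=(np.array(pos)-p0)/n
    for i in range(n):
        Ri=R0*R.from_rotvec(rv*i/n);t=Ri.inv().apply(d).round(1);w=(rv/n).round(4)
        print('{"tx":%g,"ty":%g,"tz":%g,"wx":%g,"wy":%g,"wz":%g},'%(*t,*w),end='')
    print()
E
python3 -c "
from h import *
rows((580,-320,260),1.32,8)"
```

```text
{"tx":52,"ty":-13.6,"tz":-3.6,"wx":-0.0001,"wy":-0.0001,"wz":-0.1165},{"tx":53.2,"ty":-7.5,"tz":-3.6,"wx":-0.0001,"wy":-0.0001,"wz":-0.1165},{"tx":53.7,"ty":-1.3,"tz":-3.7,"wx":-0.0001,"wy":-0.0001,"wz":-0.1165},{"tx":53.5,"ty":5,"tz":-3.7,"wx":-0.0001,"wy":-0.0001,"wz":-0.1165},{"tx":52.6,"ty":11.2,"tz":-3.7,"wx":-0.0001,"wy":-0.0001,"wz":-0.1165},{"tx":50.9,"ty":17.2,"tz":-3.7,"wx":-0.0001,"wy":-0.0001,"wz":-0.1165},{"tx":48.6,"ty":23,"tz":-3.7,"wx":-0.0001,"wy":-0.0001,"wz":-0.1165},{"tx":45.6,"ty":28.5,"tz":-3.7,"wx":-0.0001,"wy":-0.0001,"wz":-0.1165},
```

arm_command(deltas=[{"tx": 52,"ty": -13.6,"tz": -3.6,"wz": -0.1165},{"tx": 53,"ty": -7.5,"tz": -3.6,"wz": -0.1165},{"tx": 53.5,"ty": -1.3,"tz": -3.7,"wz": -0.1165},{"tx": 53.5,"ty": 5,"tz": -3.7,"wz": -0.1165},{"tx": 52.5,"ty": 11,"tz": -3.7,"wz": -0.1165},{"tx": 51,"ty": 17,"tz": -3.7,"wz": -0.1165},{"tx": 48.5,"ty": 23,"tz": -3.7,"wz": -0.1165},{"tx": 45.5,"ty": 28.5,"tz": -3.7,"wz": -0.1165}])

```text
schema error: expected keys hand, tx, ty, tz, wx, wy, wz
```

arm_command(deltas=[{"tx": 0},{"tx": 0}])

```text
schema error: expected keys hand, tx, ty, tz, wx, wy, wz
```

```bash
python3 -c "
from h import *
f=save('wrist','w1');print(ray(f,f['mtx'][0,2],f['mtx'][1,2],True))
for P in [(634,-240,88),(585,-252,30)]: print(proj(f,np.array(P),True))
print(r.sense()['qvel'].round(3))
im=cv2.resize(f['image'][:,:,::-1],(800,500));cv2.imwrite('pics/w1b.png',im)"
```

```text
(array([ 309.96783071, -548.94914695,  372.79667697]), array([-0.28960132, -0.11775302, -0.94987647]))
[ 185.93895513 -184.58001689]
[ 188.50909028 -138.98943107]
[ 0.001 -0.002 -0.003  0.001 -0.001  0.001]
```

View pics/w1b.png

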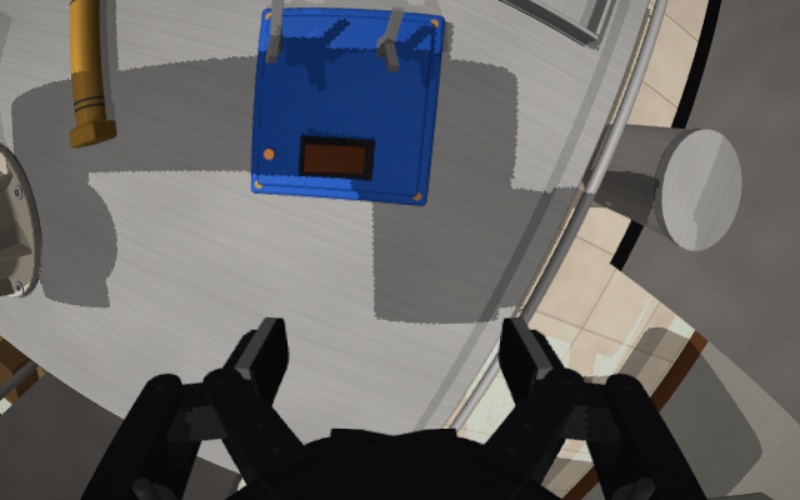

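The moves were refused because every row needs all the keys. The picture, still from the start pose, shows only the blue decoy stand. I'll resend the move with full rows.

arm_command(deltas=[{"hand": 85,"tx": 52,"ty": -13.6,"tz": -3.6,"wx": 0,"wy": 0,"wz": -0.1165},{"hand": 85,"tx": 53,"ty": -7.5,"tz": -3.6,"wx": 0,"wy": 0,"wz": -0.1165},{"hand": 85,"tx": 53.5,"ty": -1.3,"tz": -3.7,"wx": 0,"wy": 0,"wz": -0.1165},{"hand": 85,"tx": 53.5,"ty": 5,"tz": -3.7,"wx": 0,"wy": 0,"wz": -0.1165},{"hand": 85,"tx": 52.5,"ty": 11,"tz": -3.7,"wx": 0,"wy": 0,"wz": -0.1165},{"hand": 85,"tx": 51,"ty": 17,"tz": -3.7,"wx": 0,"wy": 0,"wz": -0.1165},{"hand": 85,"tx": 48.5,"ty": 23,"tz": -3.7,"wx": 0,"wy": 0,"wz": -0.1165},{"hand": 85,"tx": 45.5,"ty": 28.5,"tz": -3.7,"wx": 0,"wy": 0,"wz": -0.1165}])

```text
clock: 1.2
eef_pos: [580.6, -319.2, 260.7]
tcp_rot: [-3.141, 0.0, 1.324]
contact_force: [0.7, -0.5, -0.7]
opening: 0.997
grasp_force: 0.0
```

arm_command(deltas=[{"hand": 85,"tx": 0,"ty": 0,"tz": 0,"wx": 0,"wy": 0,"wz": 0},{"hand": 85,"tx": 0,"ty": 0,"tz": 0,"wx": 0,"wy": 0,"wz": 0}])

```text
clock: 1.45
eef_pos: [578.8, -320.4, 260.2]
tcp_rot: [-3.141, 0.0, 1.32]
contact_force: [-0.7, 0.1, -0.6]
opening: 0.996
grasp_force: 0.0
```

```bash
python3 -c "
from h import *
f=save('wrist','w2')
print(r.sense()['eef_pos'],r.sense()['tcp_rot'],r.sense()['qvel'].round(3))
for P in [(634,-240,88),(585,-252,30)]: print(proj(f,np.array(P),True))
im=cv2.resize(f['image'][0:300,120:520,::-1],(800,600),interpolation=cv2.INTER_CUBIC);cv2.imwrite('pics/w2b.png',im)"
```

```text
[ 578.44910077 -320.90703308  260.31926198] [-3.14060856e+00  1.79627586e-04  1.31856939e+00] [-0.016 -0.004  0.004  0.002 -0.001 -0.   ]
[348.48286461  87.71341369]
[305.63848335 108.97407606]
```

View pics/w2b.png

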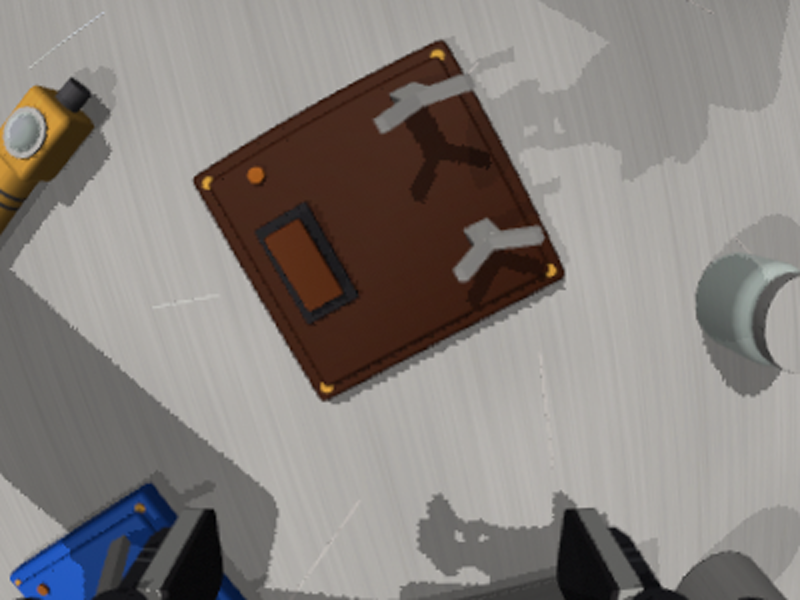

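The wrist view shows the stand clearly. In the crop, the bolts are at (207,183), (438,55), (551,270) and (326,387). The rim tips are (472,83)/(380,127) on the higher fork and (541,236)/(461,275) on the lower, and the rocker quad is centred at (305,268).

```bash
cat > c.py <<'E'
from h import *
f=load('w2');t=load('top0');s=load('scene0')
W=lambda x,y:(x/2+120-.25,y/2-.25)
B=np.array([onz(f,*W(*p),31,True) for p in [(207,183),(438,55),(551,270),(326,387)]]);print('bolts',B.tolist(),B.mean(0))
for n,z,ps in (('hi',99.6,[(471,84),(380,127)]),('lo',76.4,[(541,236),(461,275)])):
    P=np.array([onz(f,*W(*p),z,True) for p in ps]);print(n,P.tolist(),P.mean(0))
print('rocker',[onz(f,*W(*p),38,True).tolist() for p in [(264,243),(300,224),(343,293),(310,311)]],onz(f,*W(305,268),36,True))
# triangulate bolts top/wrist
T=lambda x,y:(x/4.4+355-.4,y/4.4+125-.4)
for p,q in zip([(207,183),(438,55),(551,270),(326,387)],[(111,335),(43,99),(265,40),(335,275)]):
    o1,d1=ray(f,*W(*p),True);o2,d2=ray(t,*T(*q));k=np.linalg.lstsq(np.c_[d1,-d2],o2-o1,rcond=None)[0];print((o1+k[0]*d1).round(1),(o2+k[1]*d2).round(1))
E
python3 c.py
```

```text
bolts [[494.5, -203.0, 31.0], [647.5, -164.8, 31.0], [683.7, -307.5, 31.0], [530.5, -346.0, 31.0]] [ 589.05  -255.325   31.   ]
hi [[650.3, -197.1, 99.6], [602.5, -208.0, 99.6]] [ 626.4  -202.55   99.6 ]
lo [[671.7, -280.5, 76.4], [624.9, -291.4, 76.4]] [ 648.3  -285.95   76.4 ]
rocker [[520.1, -248.8, 38.0], [543.9, -243.9, 38.0], [557.6, -290.3, 38.0], [535.5, -295.7, 38.0]] [ 539.4 -270.1   36. ]
[ 490.3 -201.4   16.2] [ 490.7 -200.8   16.2]
[ 650.  -160.9   12.5] [ 649.  -161.1   12.3]
[ 696.6 -317.2  -25.3] [ 695.7 -317.7  -25.4]
[ 527.8 -350.1   16.2] [ 527.6 -348.7   15.8]
```

```bash
python3 -c "
from h import *
rows((514,211,190),1.321,10)"
```

```text
{"tx":49.9,"ty":-19.5,"tz":7,"wx":-0.0001,"wy":0,"wz":-0.0002},{"tx":49.9,"ty":-19.5,"tz":7,"wx":-0.0001,"wy":0,"wz":-0.0002},{"tx":49.9,"ty":-19.5,"tz":7,"wx":-0.0001,"wy":0,"wz":-0.0002},{"tx":49.9,"ty":-19.5,"tz":7,"wx":-0.0001,"wy":0,"wz":-0.0002},{"tx":49.9,"ty":-19.5,"tz":7,"wx":-0.0001,"wy":0,"wz":-0.0002},{"tx":49.9,"ty":-19.5,"tz":7,"wx":-0.0001,"wy":0,"wz":-0.0002},{"tx":49.9,"ty":-19.4,"tz":7,"wx":-0.0001,"wy":0,"wz":-0.0002},{"tx":49.9,"ty":-19.4,"tz":7,"wx":-0.0001,"wy":0,"wz":-0.0002},{"tx":49.9,"ty":-19.4,"tz":7,"wx":-0.0001,"wy":0,"wz":-0.0002},{"tx":49.9,"ty":-19.4,"tz":7,"wx":-0.0001,"wy":0,"wz":-0.0002},
```

arm_command(deltas=[{"hand": 85,"tx": 50,"ty": -19.5,"tz": 5,"wx": 0,"wy": 0,"wz": 0},{"hand": 85,"tx": 50,"ty": -19.5,"tz": 5,"wx": 0,"wy": 0,"wz": 0},{"hand": 85,"tx": 50,"ty": -19.5,"tz": 5,"wx": 0,"wy": 0,"wz": 0},{"hand": 85,"tx": 50,"ty": -19.5,"tz": 5,"wx": 0,"wy": 0,"wz": 0},{"hand": 85,"tx": 50,"ty": -19.5,"tz": 5,"wx": 0,"wy": 0,"wz": 0},{"hand": 85,"tx": 50,"ty": -19.5,"tz": 5,"wx": 0,"wy": 0,"wz": 0},{"hand": 85,"tx": 50,"ty": -19.5,"tz": 10,"wx": 0,"wy": 0,"wz": 0},{"hand": 85,"tx": 50,"ty": -19.5,"tz": 10,"wx": 0,"wy": 0,"wz": 0}])

```text
clock: 2.5
eef_pos: [527.1, 105.9, 210.7]
tcp_rot: [3.141, -0.0, 1.317]
contact_force: [0.8, 0.2, 0.3]
opening: 0.997
grasp_force: 0.0
```

arm_command(deltas=[{"hand": 70,"tx": 50,"ty": -19.5,"tz": 10,"wx": 0,"wy": 0,"wz": 0},{"hand": 70,"tx": 49,"ty": -19,"tz": 10,"wx": 0,"wy": 0,"wz": 0},{"hand": 70,"tx": 0,"ty": 0,"tz": 0,"wx": 0,"wy": 0,"wz": 0},{"hand": 70,"tx": 0,"ty": 0,"tz": 0,"wx": 0,"wy": 0,"wz": 0}])

```text
clock: 3.0
eef_pos: [514.8, 210.0, 190.7]
tcp_rot: [-3.141, 0.001, 1.319]
contact_force: [-0.6, 0.0, 0.5]
opening: 0.815
grasp_force: 0.0
```

```bash
cat > d.py <<'E'
from h import *
f=save('wrist','w3');s=r.sense();print(s['eef_pos'],s['tcp_rot'],s['qvel'].round(3))
hsv=cv2.cvtColor(f['image'],cv2.COLOR_RGB2HSV)
m=cv2.inRange(hsv,(8,90,60),(35,255,255));cs=max(cv2.findContours(m,0,1)[0],key=cv2.contourArea)
# handle edge pixels -> plane z=16, fit axis
P=np.array([onz(f,*p,16,True)[:2] for p in cs[:,0].astype(float)])
c,sz,an=cv2.minAreaRect(P.astype(np.float32));print('rect',c,sz,an,cv2.boxPoints((c,sz,an)).round(1).tolist())
u=np.array([np.cos(1.321),np.sin(1.321)]);n=np.array([-u[1],u[0]])
a=(P-c)@u;b=(P-c)@n
for k in range(-45,46,15):
    q=b[abs(a-k)<6];print(k,q.min().round(1),q.max().round(1))
for A in (-81,0,85): print(proj(f,np.r_[np.array([514.7,209.5])+A*u,16],True))
cv2.imwrite('pics/w3b.png',f['image'][:,:,::-1])
E
python3 d.py
```

```text
[515.03557267 209.71589453 190.84806115] [3.14143231e+00 4.05535680e-04 1.31814752e+00] [-0.012 -0.004 -0.002  0.002 -0.003  0.001]
rect (518.53515625, 214.92523193359375) (193.17196655273438, 32.35437774658203) 75.75439453125 [[479.1000061035156, 125.30000305175781], [510.3999938964844, 117.30000305175781], [558.0, 304.6000061035156], [526.5999755859375, 312.5]]
-45 -13.3 13.2
-30 -13.0 13.9
-15 -12.8 13.9
0 -12.7 13.7
15 -13.5 13.6
30 -13.4 13.4
45 -13.3 13.3
[314.81435292 244.86171036]
[314.73828409 175.80886427]
[314.63616342  94.28193361]
```

View pics/w3b.png

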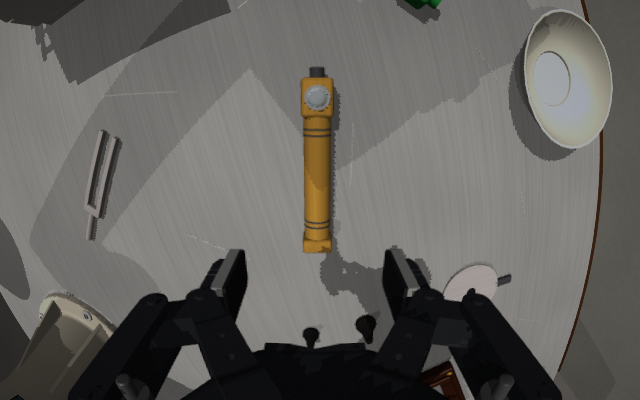

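The handle is centred under the gripper in line with the tool, and the way down is clear.

```bash
python3 -c "
from h import *
rows((516.3,207.7,2),1.3222,5)"
```

```text
{"tx":-0.3,"ty":0.3,"tz":37.8,"wx":0,"wy":0.0001,"wz":-0.0008},{"tx":-0.3,"ty":0.3,"tz":37.8,"wx":0,"wy":0.0001,"wz":-0.0008},{"tx":-0.3,"ty":0.3,"tz":37.8,"wx":0,"wy":0.0001,"wz":-0.0008},{"tx":-0.3,"ty":0.3,"tz":37.8,"wx":0,"wy":0.0001,"wz":-0.0008},{"tx":-0.3,"ty":0.3,"tz":37.8,"wx":0,"wy":0.0001,"wz":-0.0008},
```

arm_command(deltas=[{"hand": 70,"tx": -1.5,"ty": 1.7,"tz": 48,"wx": 0,"wy": 0,"wz": -0.004},{"hand": 70,"tx": 0,"ty": 0,"tz": 48,"wx": 0,"wy": 0,"wz": 0},{"hand": 70,"tx": 0,"ty": 0,"tz": 44,"wx": 0,"wy": 0,"wz": 0},{"hand": 70,"tx": 0,"ty": 0,"tz": 25,"wx": 0,"wy": 0,"wz": 0},{"hand": 70,"tx": 0,"ty": 0,"tz": 15,"wx": 0,"wy": 0,"wz": 0},{"hand": 70,"tx": 0,"ty": 0,"tz": 8,"wx": 0,"wy": 0,"wz": 0},{"hand": 70,"tx": 0,"ty": 0,"tz": 0,"wx": 0,"wy": 0,"wz": 0},{"hand": 70,"tx": 0,"ty": 0,"tz": 0,"wx": 0,"wy": 0,"wz": 0}])

```text
clock: 4.05
eef_pos: [516.9, 209.5, 3.6]
tcp_rot: [3.14, -0.001, 1.324]
contact_force: [-0.2, 0.9, 0.5]
opening: 0.821
grasp_force: 0.0
```

arm_command(deltas=[{"hand": 40,"tx": 0,"ty": 0,"tz": 1,"wx": 0,"wy": 0,"wz": 0},{"hand": 32,"tx": 0,"ty": 0,"tz": 0,"wx": 0,"wy": 0,"wz": 0},{"hand": 20,"tx": 0,"ty": 0,"tz": 0,"wx": 0,"wy": 0,"wz": 0},{"hand": 20,"tx": 0,"ty": 0,"tz": 0,"wx": 0,"wy": 0,"wz": 0},{"hand": 20,"tx": 0,"ty": 0,"tz": 0,"wx": 0,"wy": 0,"wz": 0},{"hand": 20,"tx": 0,"ty": 0,"tz": 0,"wx": 0,"wy": 0,"wz": 0},{"hand": 20,"tx": 0,"ty": 0,"tz": 0,"wx": 0,"wy": 0,"wz": 0},{"hand": 20,"tx": 0,"ty": 0,"tz": 0,"wx": 0,"wy": 0,"wz": 0}], squeeze=22)

```text
clock: 5.05
eef_pos: [516.4, 209.5, 2.1]
tcp_rot: [3.141, -0.0, 1.324]
contact_force: [-1.4, 0.4, 6.2]
opening: 0.318
grasp_force: 21.7
```

arm_command(deltas=[{"hand": 20,"tx": 0,"ty": 0,"tz": -6,"wx": 0,"wy": 0,"wz": 0},{"hand": 20,"tx": 0,"ty": 0,"tz": -20,"wx": 0,"wy": 0,"wz": 0},{"hand": 20,"tx": 0,"ty": 0,"tz": -35,"wx": 0,"wy": 0,"wz": 0},{"hand": 20,"tx": 0,"ty": 0,"tz": -40,"wx": 0,"wy": 0,"wz": 0},{"hand": 20,"tx": 0,"ty": 0,"tz": -40,"wx": 0,"wy": 0,"wz": 0},{"hand": 20,"tx": 0,"ty": 0,"tz": -40,"wx": 0,"wy": 0,"wz": 0},{"hand": 20,"tx": 0,"ty": 0,"tz": 0,"wx": 0,"wy": 0,"wz": 0},{"hand": 20,"tx": 0,"ty": 0,"tz": 0,"wx": 0,"wy": 0,"wz": 0}])

```text
clock: 6.05
eef_pos: [515.4, 209.1, 181.9]
tcp_rot: [-3.141, 0.001, 1.324]
contact_force: [-0.1, -0.5, -2.6]
opening: 0.321
grasp_force: 22.3
```

```bash
cat > e.py <<'E'
from h import *
f=save('wrist','w4');s=r.sense();print(s['eef_pos'],s['tcp_rot'],s['contact_force'],s['wrist_torque'])
cv2.imwrite('pics/w4b.png',f['image'][:,:,::-1])
# centre target
rows((637,-243.8,190),1.8195,14,0.262)
E
python3 e.py
```

```text
[515.07880997 208.91125853 181.31978532] [-3.13961690e+00  1.48133580e-03  1.32383448e+00] [ 0.41813675  0.7824971  -3.58050895] [-0.03680096  0.00674668 -0.00479831]
{"tx":-29.2,"ty":16.3,"tz":-0.6,"wx":0.0045,"wy":0.0184,"wz":-0.0352},{"tx":-29.8,"ty":15.3,"tz":-1.2,"wx":0.0045,"wy":0.0184,"wz":-0.0352},{"tx":-30.3,"ty":14.2,"tz":-1.8,"wx":0.0045,"wy":0.0184,"wz":-0.0352},{"tx":-30.7,"ty":13.2,"tz":-2.5,"wx":0.0045,"wy":0.0184,"wz":-0.0352},{"tx":-31.1,"ty":12.1,"tz":-3.1,"wx":0.0045,"wy":0.0184,"wz":-0.0352},{"tx":-31.4,"ty":10.9,"tz":-3.7,"wx":0.0045,"wy":0.0184,"wz":-0.0352},{"tx":-31.7,"ty":9.8,"tz":-4.3,"wx":0.0045,"wy":0.0184,"wz":-0.0352},{"tx":-32,"ty":8.7,"tz":-5,"wx":0.0045,"wy":0.0184,"wz":-0.0352},{"tx":-32.2,"ty":7.5,"tz":-5.6,"wx":0.0045,"wy":0.0184,"wz":-0.0352},{"tx":-32.3,"ty":6.4,"tz":-6.2,"wx":0.0045,"wy":0.0184,"wz":-0.0352},{"tx":-32.4,"ty":5.2,"tz":-6.8,"wx":0.0045,"wy":0.0184,"wz":-0.0352},{"tx":-32.4,"ty":4,"tz":-7.5,"wx":0.0045,"wy":0.0184,"wz":-0.0352},{"tx":-32.4,"ty":2.8,"tz":-8.1,"wx":0.0045,"wy":0.0184,"wz":-0.0352},{"tx":-32.3,"ty":1.7,"tz":-8.7,"wx":0.0045,"wy":0.0184,"wz":-0.0352},
```

View pics/w4b.png

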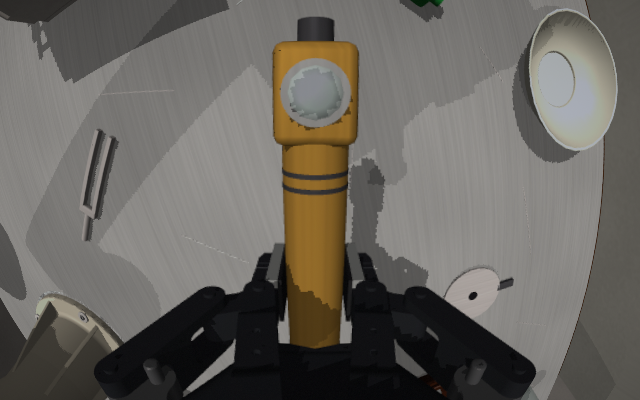

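The otoscope is held level at mid-handle, with its lens up and clear of the fingers. Next I carry it over the forks.

```bash
python3 -c "
from h import *
rows((636.1,-240.3,140),1.8195,14,0.262)"
```

```text
{"tx":-29,"ty":16.2,"tz":3,"wx":0.0045,"wy":0.0184,"wz":-0.0352},{"tx":-29.6,"ty":15.2,"tz":2.4,"wx":0.0045,"wy":0.0184,"wz":-0.0352},{"tx":-30.2,"ty":14.2,"tz":1.7,"wx":0.0045,"wy":0.0184,"wz":-0.0352},{"tx":-30.7,"ty":13.1,"tz":1.1,"wx":0.0045,"wy":0.0184,"wz":-0.0352},{"tx":-31.1,"ty":12,"tz":0.5,"wx":0.0045,"wy":0.0184,"wz":-0.0352},{"tx":-31.5,"ty":10.9,"tz":-0.1,"wx":0.0045,"wy":0.0184,"wz":-0.0352},{"tx":-31.9,"ty":9.8,"tz":-0.8,"wx":0.0045,"wy":0.0184,"wz":-0.0352},{"tx":-32.2,"ty":8.7,"tz":-1.4,"wx":0.0045,"wy":0.0184,"wz":-0.0352},{"tx":-32.4,"ty":7.5,"tz":-2,"wx":0.0045,"wy":0.0184,"wz":-0.0352},{"tx":-32.6,"ty":6.4,"tz":-2.7,"wx":0.0045,"wy":0.0184,"wz":-0.0352},{"tx":-32.8,"ty":5.2,"tz":-3.3,"wx":0.0045,"wy":0.0184,"wz":-0.0352},{"tx":-32.9,"ty":4,"tz":-3.9,"wx":0.0045,"wy":0.0184,"wz":-0.0352},{"tx":-32.9,"ty":2.8,"tz":-4.5,"wx":0.0045,"wy":0.0184,"wz":-0.0352},{"tx":-32.9,"ty":1.7,"tz":-5.1,"wx":0.0045,"wy":0.0184,"wz":-0.0352},
```

arm_command(deltas=[{"hand": 20,"tx": -29,"ty": 16,"tz": 3,"wx": 0.0045,"wy": 0.0184,"wz": -0.0352},{"hand": 20,"tx": -29.6,"ty": 15,"tz": 2.4,"wx": 0.0045,"wy": 0.0184,"wz": -0.0352},{"hand": 20,"tx": -30,"ty": 14,"tz": 1.7,"wx": 0.0045,"wy": 0.0184,"wz": -0.0352},{"hand": 20,"tx": -30.7,"ty": 13,"tz": 1.1,"wx": 0.0045,"wy": 0.0184,"wz": -0.0352},{"hand": 20,"tx": -31,"ty": 12,"tz": 0.5,"wx": 0.0045,"wy": 0.0184,"wz": -0.0352},{"hand": 20,"tx": -31.5,"ty": 11,"tz": 0,"wx": 0.0045,"wy": 0.0184,"wz": -0.0352},{"hand": 20,"tx": -32,"ty": 10,"tz": -0.8,"wx": 0.0045,"wy": 0.0184,"wz": -0.0352},{"hand": 20,"tx": -32,"ty": 8.7,"tz": -1.4,"wx": 0.0045,"wy": 0.0184,"wz": -0.0352}])

```text
clock: 7.1
eef_pos: [584.1, -47.9, 156.9]
tcp_rot: [-3.124, -0.151, 1.605]
contact_force: [0.5, -0.8, -2.8]
opening: 0.314
grasp_force: 22.2
```

arm_command(deltas=[{"hand": 20,"tx": -32.4,"ty": 7.5,"tz": -2,"wx": 0.0045,"wy": 0.0184,"wz": -0.0352},{"hand": 20,"tx": -32.6,"ty": 6.4,"tz": -2.7,"wx": 0.0045,"wy": 0.0184,"wz": -0.0352},{"hand": 20,"tx": -33,"ty": 5.2,"tz": -3.3,"wx": 0.0045,"wy": 0.0184,"wz": -0.0352},{"hand": 20,"tx": -33,"ty": 4,"tz": -4,"wx": 0.0045,"wy": 0.0184,"wz": -0.0352},{"hand": 20,"tx": -33,"ty": 3,"tz": -4.5,"wx": 0.0045,"wy": 0.0184,"wz": -0.0352},{"hand": 20,"tx": -33,"ty": 1.7,"tz": -5,"wx": 0.0045,"wy": 0.0184,"wz": -0.0352},{"hand": 20,"tx": 0,"ty": 0,"tz": 0,"wx": 0,"wy": 0,"wz": 0},{"hand": 20,"tx": 0,"ty": 0,"tz": 0,"wx": 0,"wy": 0,"wz": 0}])

```text
clock: 8.1
eef_pos: [636.1, -239.0, 139.2]
tcp_rot: [-3.141, -0.264, 1.818]
contact_force: [0.5, 1.3, -2.6]
opening: 0.323
grasp_force: 22.3
```

```bash
cat > g.py <<'E'
from h import *
import sys
s=r.sense();print(s['clock'],s['eef_pos'],s['contact_force'],s['grasp_force'])
Rn=R.from_euler('xyz',s['tcp_rot']);print('x axis',Rn.apply([1,0,0]).round(4),'want',Rt(1.8195,.262).apply([1,0,0]).round(4),'y',Rn.apply([0,1,0]).round(4))
rows(eval(sys.argv[1]),1.8195,1,.262)
f=save('wrist',sys.argv[2]);t=save('top',sys.argv[2]+'t')
E
python3 g.py '(636.1,-240.3,84.5)' w5; python3 -c "
from h import *
f=load('w5')
cv2.imwrite('pics/w5b.png',f['image'][:,:,::-1])"
```

```text
8.1 [ 636.08323151 -239.030035    139.20303084] [ 0.46668133  1.26686028 -2.60571955] 22.309158146381378
x axis [-0.2366  0.9358  0.2614] want [-0.2377  0.9362  0.259 ] y [ 9.695e-01  2.452e-01 -3.000e-04]
{"tx":-15.5,"ty":-0.3,"tz":52.5,"wx":0,"wy":-0.0025,"wz":-0.001},
```

View pics/w5b.png

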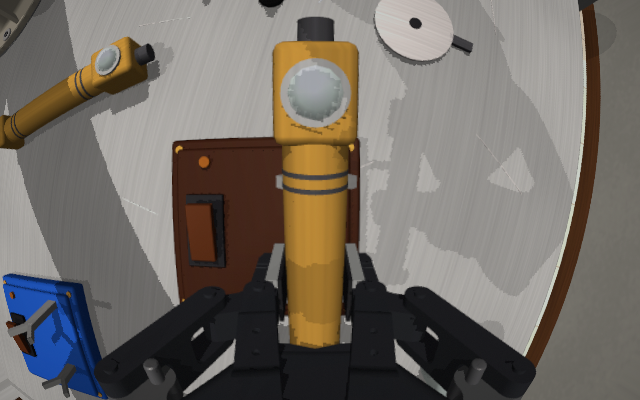

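The upper fork's rim tips at (280,181) and (352,181) straddle the handle, which is centred at x≈316, so it is well aligned. I'll lower it to about 9 mm above the seat, then go slowly.

arm_command(deltas=[{"hand": 20,"tx": -4.2,"ty": 0,"tz": 14.5,"wx": 0,"wy": 0,"wz": 0},{"hand": 20,"tx": -4.2,"ty": 0,"tz": 14.5,"wx": 0,"wy": 0,"wz": 0},{"hand": 20,"tx": -3.1,"ty": 0,"tz": 11.6,"wx": 0,"wy": 0,"wz": 0},{"hand": 20,"tx": -1.6,"ty": 0,"tz": 5.8,"wx": 0,"wy": 0,"wz": 0},{"hand": 20,"tx": 0,"ty": 0,"tz": 0,"wx": 0,"wy": 0,"wz": 0},{"hand": 20,"tx": 0,"ty": 0,"tz": 0,"wx": 0,"wy": 0,"wz": 0}])

```text
clock: 8.95
eef_pos: [637.6, -240.5, 93.1]
tcp_rot: [3.139, -0.262, 1.82]
contact_force: [0.4, -0.3, -2.6]
opening: 0.32
grasp_force: 22.3
```

arm_command(deltas=[{"hand": 20,"tx": -0.5,"ty": 0,"tz": 1.9,"wx": 0,"wy": 0,"wz": 0},{"hand": 20,"tx": -0.5,"ty": 0,"tz": 1.9,"wx": 0,"wy": 0,"wz": 0},{"hand": 20,"tx": 0,"ty": 0,"tz": 0,"wx": 0,"wy": 0,"wz": 0}])

```text
clock: 9.32
eef_pos: [637.2, -240.2, 88.7]
tcp_rot: [3.14, -0.263, 1.82]
contact_force: [-0.1, 1.0, -3.6]
opening: 0.319
grasp_force: 22.3
```

arm_command(deltas=[{"hand": 20,"tx": -0.8,"ty": 0,"tz": 2.9,"wx": 0,"wy": 0,"wz": 0},{"hand": 20,"tx": -0.8,"ty": 0,"tz": 2.9,"wx": 0,"wy": 0,"wz": 0},{"hand": 20,"tx": -0.8,"ty": 0,"tz": 2.9,"wx": 0,"wy": 0,"wz": 0},{"hand": 20,"tx": 0,"ty": 0,"tz": 0,"wx": 0,"wy": 0,"wz": 0},{"hand": 20,"tx": 0,"ty": 0,"tz": 0,"wx": 0,"wy": 0,"wz": 0}])

```text
clock: 9.95
eef_pos: [637.4, -240.3, 79.7]
tcp_rot: [3.139, -0.263, 1.82]
contact_force: [-0.5, -0.9, -2.8]
opening: 0.319
grasp_force: 22.3
```

arm_command(deltas=[{"hand": 20,"tx": -0.3,"ty": 0,"tz": 1,"wx": 0,"wy": 0,"wz": 0},{"hand": 20,"tx": -0.3,"ty": 0,"tz": 1,"wx": 0,"wy": 0,"wz": 0},{"hand": 20,"tx": 0,"ty": 0,"tz": 0,"wx": 0,"wy": 0,"wz": 0}])

```text
clock: 10.32
eef_pos: [637.3, -240.3, 77.6]
tcp_rot: [3.14, -0.263, 1.82]
contact_force: [-0.1, -0.4, -2.0]
opening: 0.313
grasp_force: 22.3
```

arm_command(deltas=[{"hand": 20,"tx": -0.3,"ty": 0,"tz": 1,"wx": 0,"wy": 0,"wz": 0},{"hand": 20,"tx": 0,"ty": 0,"tz": 0,"wx": 0,"wy": 0,"wz": 0},{"hand": 20,"tx": 0,"ty": 0,"tz": 0,"wx": 0,"wy": 0,"wz": 0}])

```text
clock: 10.7
eef_pos: [637.4, -240.4, 76.6]
tcp_rot: [3.139, -0.262, 1.82]
contact_force: [0.6, 0.0, -2.3]
opening: 0.315
grasp_force: 22.3
```

arm_command(deltas=[{"hand": 20,"tx": -0.3,"ty": 0,"tz": 1,"wx": 0,"wy": 0,"wz": 0},{"hand": 20,"tx": 0,"ty": 0,"tz": 0,"wx": 0,"wy": 0,"wz": 0},{"hand": 20,"tx": 0,"ty": 0,"tz": 0,"wx": 0,"wy": 0,"wz": 0}])

```text
clock: 11.08
eef_pos: [637.4, -240.5, 75.6]
tcp_rot: [3.139, -0.263, 1.82]
contact_force: [0.3, -0.4, -2.3]
opening: 0.318
grasp_force: 22.3
```

arm_command(deltas=[{"hand": 20,"tx": -0.2,"ty": 0,"tz": 0.7,"wx": 0,"wy": 0,"wz": 0},{"hand": 20,"tx": 0,"ty": 0,"tz": 0,"wx": 0,"wy": 0,"wz": 0},{"hand": 20,"tx": 0,"ty": 0,"tz": 0,"wx": 0,"wy": 0,"wz": 0}])

```text
clock: 11.45
eef_pos: [637.4, -240.4, 74.8]
tcp_rot: [3.139, -0.263, 1.82]
contact_force: [-0.1, -0.3, -2.5]
opening: 0.318
grasp_force: 22.3
```

arm_command(deltas=[{"hand": 20,"tx": -0.2,"ty": 0,"tz": 0.7,"wx": 0,"wy": 0,"wz": 0},{"hand": 20,"tx": 0,"ty": 0,"tz": 0,"wx": 0,"wy": 0,"wz": 0},{"hand": 20,"tx": 0,"ty": 0,"tz": 0,"wx": 0,"wy": 0,"wz": 0}])

```text
clock: 11.82
eef_pos: [637.5, -240.5, 74.2]
tcp_rot: [3.139, -0.262, 1.82]
contact_force: [0.0, 0.4, -1.6]
opening: 0.322
grasp_force: 22.4
```

arm_command(deltas=[{"hand": 20,"tx": -0.15,"ty": 0,"tz": 0.5,"wx": 0,"wy": 0,"wz": 0},{"hand": 20,"tx": 0,"ty": 0,"tz": 0,"wx": 0,"wy": 0,"wz": 0},{"hand": 20,"tx": 0,"ty": 0,"tz": 0,"wx": 0,"wy": 0,"wz": 0}])

```text
clock: 12.2
eef_pos: [637.5, -240.5, 74.1]
tcp_rot: [3.139, -0.262, 1.82]
contact_force: [-1.6, 1.0, 5.7]
opening: 0.321
grasp_force: 22.9
```

```bash
python3 -c "
from h import *
s=r.sense();print(s['contact_force'],s['wrist_torque'])"
```

```text
[-1.60709509  0.95106302  5.69560631] [0.10876842 0.28222698 0.08785835]
```

arm_command(deltas=[{"hand": 20,"tx": 0.1,"ty": 0,"tz": -0.3,"wx": 0,"wy": 0,"wz": 0},{"hand": 26,"tx": 0,"ty": 0,"tz": 0,"wx": 0,"wy": 0,"wz": 0},{"hand": 30,"tx": 0,"ty": 0,"tz": 0,"wx": 0,"wy": 0,"wz": 0},{"hand": 36,"tx": 0,"ty": 0,"tz": 0,"wx": 0,"wy": 0,"wz": 0},{"hand": 50,"tx": 0,"ty": 0,"tz": 0,"wx": 0,"wy": 0,"wz": 0},{"hand": 65,"tx": 0,"ty": 0,"tz": 0,"wx": 0,"wy": 0,"wz": 0},{"hand": 70,"tx": 0,"ty": 0,"tz": 0,"wx": 0,"wy": 0,"wz": 0},{"hand": 70,"tx": 0,"ty": 0,"tz": 0,"wx": 0,"wy": 0,"wz": 0}])

```text
clock: 13.2
eef_pos: [637.4, -240.4, 73.9]
tcp_rot: [3.139, -0.263, 1.82]
contact_force: [0.8, -0.9, 0.4]
opening: 0.821
grasp_force: 0.0
```

arm_command(deltas=[{"hand": 70,"tx": 0,"ty": 0,"tz": -10,"wx": 0,"wy": 0,"wz": 0},{"hand": 70,"tx": 0,"ty": 0,"tz": -25,"wx": 0,"wy": 0,"wz": 0},{"hand": 70,"tx": 0,"ty": 0,"tz": -35,"wx": 0,"wy": 0,"wz": 0},{"hand": 70,"tx": 0,"ty": 0,"tz": -40,"wx": 0,"wy": 0,"wz": 0},{"hand": 40,"tx": 0,"ty": 0,"tz": -20,"wx": 0,"wy": 0,"wz": 0},{"hand": 20,"tx": 0,"ty": 0,"tz": 0,"wx": 0,"wy": 0,"wz": 0},{"hand": 0,"tx": 0,"ty": 0,"tz": 0,"wx": 0,"wy": 0,"wz": 0}])

```text
clock: 14.08
eef_pos: [644.7, -272.6, 197.9]
tcp_rot: [3.141, -0.264, 1.819]
contact_force: [0.1, -0.8, -0.2]
opening: 0.183
grasp_force: 0.0
```

```bash
python3 -c "
from h import *
f=save('wrist','w6');s=r.sense();print(s['eef_pos'],s['tcp_rot'])
cv2.imwrite('pics/w6b.png',f['image'][:,:,::-1])"
```

```text
[ 644.54908053 -272.46522893  197.60855542] [-3.14153699 -0.26444816  1.81939712]
```

View pics/w6b.png

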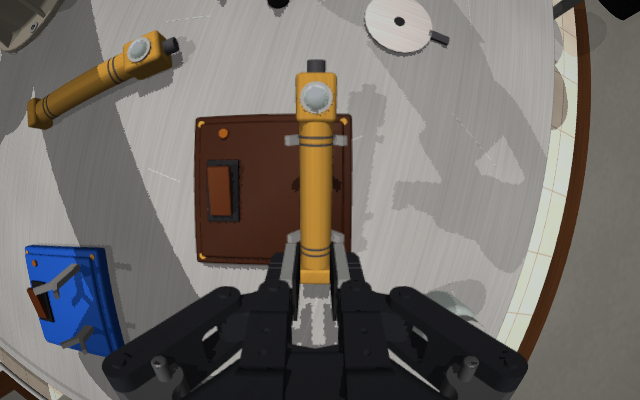

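The otoscope is seated in both forks, head at the upper one with the lens up. The rocker is at about (218,190). Next I locate it and plan the press.

```bash
cat > k.py <<'E'
from h import *
a=load('w2');b=load('w6')
W=lambda x,y:(x/2+120-.25,y/2-.25)
F2=[(257,234),(306,203),(356,295),(312,323)]
F6=[(207,162),(238,159),(240,220),(211,222)]
print('w2',np.mean([onz(a,*W(*p),31,True) for p in F2],0),'w6',np.mean([onz(b,*p,31,True) for p in F6],0))
# paddle raised end edge midpoint: two views
o1,d1=ray(a,*W(282,233.5),True);o2,d2=ray(b,218,165,True)
k=np.linalg.lstsq(np.c_[d1,-d2],o2-o1,rcond=None)[0];print('raised end',o1+k[0]*d1,o2+k[1]*d2)
c=np.array([539.5,-269]);u=np.array([-.245,.9695]);P=c+17.5*u;print('press',P)
rows((*P,90),1.8195,6,0)
E
python3 k.py
```

```text
w2 [ 540.775 -268.45    31.   ] w6 [ 541.275 -268.225   31.   ]
raised end [ 533.24273248 -246.34116106   44.5109857 ] [ 532.7518922  -242.24858241   44.5699547 ]
press [ 535.2125  -252.03375]
{"tx":2.8,"ty":-16.8,"tz":19.3,"wx":-0,"wy":-0.0441,"wz":-0},{"tx":3.7,"ty":-16.8,"tz":19.2,"wx":-0,"wy":-0.0441,"wz":-0},{"tx":4.5,"ty":-16.8,"tz":19,"wx":-0,"wy":-0.0441,"wz":-0},{"tx":5.4,"ty":-16.8,"tz":18.8,"wx":-0,"wy":-0.0441,"wz":-0},{"tx":6.2,"ty":-16.8,"tz":18.6,"wx":-0,"wy":-0.0441,"wz":-0},{"tx":7,"ty":-16.8,"tz":18.3,"wx":-0,"wy":-0.0441,"wz":-0},
```

arm_command(deltas=[{"hand": 0,"tx": 0,"ty": -33,"tz": 0,"wx": 0,"wy": -0.088,"wz": 0},{"hand": 0,"tx": 0,"ty": -33,"tz": 0,"wx": 0,"wy": -0.088,"wz": 0},{"hand": 0,"tx": 0,"ty": -33,"tz": 0,"wx": 0,"wy": -0.088,"wz": 0},{"hand": 0,"tx": 24,"ty": 0,"tz": 35,"wx": 0,"wy": 0,"wz": 0},{"hand": 0,"tx": 23,"ty": 0,"tz": 45,"wx": 0,"wy": 0,"wz": 0},{"hand": 0,"tx": 0,"ty": 0,"tz": 40,"wx": 0,"wy": 0,"wz": 0},{"hand": 0,"tx": 0,"ty": 0,"tz": 0,"wx": 0,"wy": 0,"wz": 0},{"hand": 0,"tx": 0,"ty": 0,"tz": 0,"wx": 0,"wy": 0,"wz": 0}])

```text
clock: 15.12
eef_pos: [538.6, -252.3, 79.8]
tcp_rot: [3.139, 0.002, 1.819]
contact_force: [-0.7, -0.1, 0.3]
opening: 0.002
grasp_force: 0.0
```

```bash
python3 -c "
from h import *
s=r.sense();print(s['opening'],s['eef_pos'],s['tcp_rot']);rows((536.7,-251.3,50),1.8195,1,0)"
```

```text
0.0015030013034270989 [ 538.64551197 -252.31152799   79.79495591] [3.13935815e+00 1.62016762e-03 1.81920893e+00]
{"tx":1.5,"ty":-1.7,"tz":29.8,"wx":0.0022,"wy":0.0016,"wz":-0.0003},
```

arm_command(deltas=[{"hand": 0,"tx": 1.5,"ty": -1.7,"tz": 15,"wx": 0,"wy": 0,"wz": 0},{"hand": 0,"tx": 0,"ty": 0,"tz": 10,"wx": 0,"wy": 0,"wz": 0},{"hand": 0,"tx": 0,"ty": 0,"tz": 6,"wx": 0,"wy": 0,"wz": 0},{"hand": 0,"tx": 0,"ty": 0,"tz": 2,"wx": 0,"wy": 0,"wz": 0},{"hand": 0,"tx": 0,"ty": 0,"tz": 2,"wx": 0,"wy": 0,"wz": 0}])

```text
clock: 15.75
eef_pos: [535.8, -250.3, 44.4]
tcp_rot: [3.14, -0.0, 1.819]
contact_force: [-2.2, 6.8, 9.7]
opening: -0.002
grasp_force: 5.8
```

arm_command(deltas=[{"hand": 0,"tx": 0,"ty": 0,"tz": 1.5,"wx": 0,"wy": 0,"wz": 0},{"hand": 0,"tx": 0,"ty": 0,"tz": 1.5,"wx": 0,"wy": 0,"wz": 0},{"hand": 0,"tx": 0,"ty": 0,"tz": 0,"wx": 0,"wy": 0,"wz": 0}])

```text
clock: 16.12
eef_pos: [536.0, -250.3, 43.8]
tcp_rot: [3.14, 0.0, 1.819]
contact_force: [-11.0, 9.6, 32.7]
opening: -0.004
grasp_force: 17.6
```

arm_command(deltas=[{"hand": 0,"tx": 0,"ty": 0,"tz": -10,"wx": 0,"wy": 0,"wz": 0},{"hand": 0,"tx": 0,"ty": 0,"tz": -50,"wx": 0,"wy": 0,"wz": 0},{"hand": 0,"tx": -20,"ty": 0,"tz": -60,"wx": 0,"wy": 0,"wz": 0},{"hand": 0,"tx": -40,"ty": 0,"tz": -40,"wx": 0,"wy": 0,"wz": 0},{"hand": 0,"tx": -40,"ty": 0,"tz": 0,"wx": 0,"wy": 0,"wz": 0},{"hand": 0,"tx": 0,"ty": 0,"tz": 0,"wx": 0,"wy": 0,"wz": 0},{"hand": 0,"tx": 0,"ty": 0,"tz": 0,"wx": 0,"wy": 0,"wz": 0}])

```text
clock: 17.0
eef_pos: [559.8, -347.2, 199.9]
tcp_rot: [3.14, 0.0, 1.819]
contact_force: [-0.3, -0.3, 0.2]
opening: -0.0
grasp_force: 0.0
```

```bash
cat > l.py <<'E'
from h import *
f=save('wrist','w7');t=save('top','t7');s=save('scene','s7')
print(r.sense()['eef_pos'],proj(f,np.array([541,-268.3,38]),True))
def crop(f,c,w,k): 
    x,y=(np.array(c)-w/2).round().astype(int);x=max(x,0);y=max(y,0);return cv2.resize(f['image'][y:y+w,x:x+w,::-1],None,fx=k,fy=k,interpolation=cv2.INTER_CUBIC)[:300,:400]
a=np.zeros((600,800,3),np.uint8)
P=np.array([541,-268.3,38])
for i,(g,fi,w,k) in enumerate([(load('w2'),True,80,3.7),(f,True,80,3.7),(load('scene0'),False,40,7.4),(s,False,40,7.4)]):
    c=crop(g,proj(g,P,fi),w,k);y,x=300*(i//2),400*(i%2);a[y:y+c.shape[0],x:x+c.shape[1]]=c
cv2.imwrite('pics/cmp.png',a)
E
python3 l.py
```

```text
[ 560.06489884 -346.6035069   200.11582396] [316.27850954  97.83644792]
```

View pics/cmp.png

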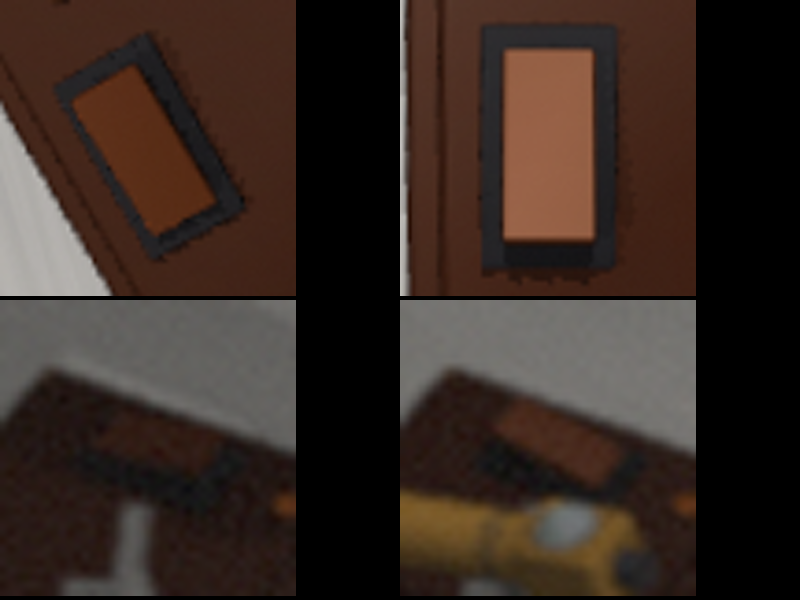

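The dark riser, which was along the edge, is now at the lower-fork end, so the paddle has tipped over. I'll check the angle numerically.

```bash
cat > m.py <<'E'
from h import *
from scipy.optimize import least_squares
u=np.array([-.245,.9695,0]);u/=np.linalg.norm(u);P=np.array([541,-268.3,38])
for n,e in (('w2',[(102.5,84),(185,222)]),('w7',[(148,50),(149,240)])):
    f=load(n);o=(proj(f,P,True)-40).round()
    q=[np.array(p)/3.7+o-.4 for p in e]
    def pr(v,s): return proj(f,np.array([541,-268.3,v[0]])+s*26*(u*np.cos(v[1])+[0,0,np.sin(v[1])])+v[2]*u,True)
    for cx in (-1.5,0,1.5):
        r_=least_squares(lambda v:np.r_[pr(np.r_[v,cx],1)-q[0],pr(np.r_[v,cx],-1)-q[1]],[38,0.1 if n=='w2' else -.1]);print(n,cx,r_.x.round(3),r_.fun.round(2))
E
python3 m.py
```

```text
w2 -1.5 [48.025  0.208] [0.4  1.13 1.13 0.69]
w2 0 [48.741  0.166] [-0.29 -0.17  0.43  0.  ]
w2 1.5 [4.8748e+01 2.7000e-02] [-0.54 -1.71 -0.37 -0.33]
w7 -1.5 [104.02    0.714] [1.48 0.73 0.75 0.7 ]
w7 0 [48.896  0.369] [0.86 0.21 0.37 0.15]
w7 1.5 [32.523 -0.151] [ 0.66 -0.03  0.35 -0.13]
```

```bash
python3 -c "
from rig import r
print(r.sign_off())"
```

```text
the job is handed in; nothing more can be done
None
```

The otoscope is seated in both forks, head at the higher fork and lens up, gripped at no more than about 23 N at any reading; the rocker is pressed over to on (about 33 N at its stop, tilt seen reversed, though the camera could not measure the exact angle), and the job was handed in at about 17 s.

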